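# Open the leaning vitamin tub's squeeze-and-turn safety cap

### The arm

A 7-joint arm with a two-finger parallel gripper is mounted at the origin on the work surface. World frame = base frame: x ahead of the robot, y to its left, z up, the work surface at z = 0. Lengths are in m, angles in rad, forces in N, time in s.
With the tool pointing down it reaches from about 0.425 to 0.95 m from the base axis. Payload 16.7 kg.
Tool frame: the origin (TCP) lies midway between the tips of the shut fingers; the grasp point (between the pads) lies 19 mm behind it; x points along the fingers, z is the direction in which the jaws open and shut, and the axes are right-handed (so a half turn about x gives the same grasp; the last joint's range is limited). The gripper opens to 94 mm and grips with 3 to 60 N. Pads are 16 mm wide; open, the fingers measure 119 mm over their backs; the gripper's body (75 mm by 177 mm) begins 78 mm behind the grasp point.
Start: joints at [1.115, 0.426, 0.074, 1.606, -0.034, 1.111, -0.067], TCP at [0.203, -0.644, 0.205] pointing down, gripper open.
Joint ranges: [-2.85, 2.85], [-0.5, 2.14], [-1.23, 1.37], [0.21, 2.46], [-1.02, 4.16], [0.16, 2.05], [-2.73, 2.73]. Speed limits (rad/s): [1.89, 1.89, 2.39, 2.39, 3.01, 3.01, 3.01].

### API

Orientations are given as a unit quaternion [x, y, z, w].
In Python, from cell import manip, viewer, order, nets gives the robot as it stands. Calls block until the motion is done:
- manip.movep(position, orientation): joint-space move of the TCP to a pose.
- manip.move_straight(position, vel=0.15, ori=None): straight line of the TCP; ori=None keeps the orientation; vel is the mean speed in m/s.
- manip.set_joints(angles): joint-space move.
- manip.ungrasp() and manip.clamp(): open the fingers fully, or close them until they stop; the grip force is fixed at half the most.
- manip.pause(seconds).
- manip.ik(position, orientation): joint angles nearest the present ones, or None.
- manip.state(): the state.
- viewer.capture(name): name is "scene" or "top" or "wrist"; returns (picture, depth): 420x560x3 uint8, red, green, blue; 420x560 float32, m along the optical axis (not along the pixel's ray), 0 where there is no reading.
- viewer.camera_info(name): a dict with "fx", "fy", "cx", "cy" (pixels), "k1" (the pictures are not rectified: a ray, as slopes to the right and down, at radius r is drawn at 1 + k1 r^2 times it, then the intrinsics apply), "xyz" and "rotation" of the camera in the world; the wrist camera has in their place "mount" (4x4, takes a point from camera to tool coordinates, whose origin is the TCP and whose axes are the tool frame's). Camera axes: x right, y up, looking along -z (the intrinsics and any distortion apply to the point x, -y, -z); pixel columns grow to the right and rows downward; lengths in m; the calibration is good to about 2 mm. A picture is of the moment at which its call begins: read the wrist's pose just before it. camera_info takes no time and is no camera call.
A pose or a line that the arm cannot do raises manip.IKError and nothing moves.
- order.sign_off(): hands the job in, once; it reports no verdict.
Trained networks look in the newest picture that a camera, given by its name, has taken for a name from the list of things; names that differ only in an ending like _2 or _b are one class to them, and where a whole thing is asked for, a point or a joint stands for the part that bears it (a point fixed in the world has none). Each returns a list of dicts, best first, with "score" (0 to 1); they miss things now and then, are a little off and sometimes report something else, mostly with a low value. They report only what shows in the picture. A call takes as long as a camera call. They do not tell look-alikes from the thing itself.
- nets.silhouettes(camera, query): "region" (420x560 bool, what is visible of it) and "pixel" ([row, column] in pixels, amid what is visible of it).
The state is a dict: "time_s": time; "joint_positions": joint angles; "qvel": joint speeds; "joint_efforts": joint torques, N m; "position": TCP position; "eef_rot": TCP orientation; "wrist_force": force on the tool from outside, world axes, zero at the start; "torque": the same for the moment, N m; "width": opening from 0.0 (shut) to 1.0 (fully open).
Only numpy, scipy, OpenCV 4.12 (cv2) and the standard library are available. Lean on these libraries where they do the work, as an engineer would, in place of code of your own. Each camera call takes 0.05 s, during which the arm holds its last target. There are 200 camera calls.

### The job

Open the vitamin tub that leans in its stand: push the rear paddle of the rocker catch down until the catch snaps over and its nose is off the cap, then squeeze the cap's two side tabs fully in and, keeping them squeezed, turn the cap anticlockwise (seen from above the cap) by about a fifth of a turn and lift it off the neck. Set the cap down the right way up inside the glass dish and let go, leaving the catch open, and do not shift any of the other things on the table.

Things in the scene. Friction and masses are not known exactly. Their poses are not given: they have to be found in the camera images.
- stand: Fixed stand that holds the leaning tub: bamboo base 158 x 100 x 12 mm (origin: on the table, 16 mm in front of the base's middle), front = its -x side, facing roughly to the robot. The tub leans 25 degrees towards that front. Two bent wire posts behind the cap carry the rocker catch. Stand and dish may be on either side of the peg board.
- cap_seat (a point): Where the cap's centre is while the cap sits on the neck; fixed to the stand. z = the tub's axis, out of the neck, leaning 25 degrees from vertical. x and y equal the cap's when it is locked on, so the tabs lie on +y and -y; the stand's level side-to-side line is 35 degrees anticlockwise (seen from above the cap) from y.
- tub: White tub fixed in the stand, 66 mm diameter; origin at the centre of its bottom, z along its axis, which passes through the cap. Shoulder at 61.5 mm, neck 29 mm diameter to 86 mm, lower rim of the seated cap at 70 mm, its centre at 89, top at 108. Four stops 5.5 mm high stand on the shoulder beside the cap's two teeth, 18 to 32 mm from the axis: fingertips should stay above 68 mm there.
- cap_center (a point): Centre (half-way up, on the axis) of the loose grey cap, 46 mm diameter, 38 mm tall, about 45 g; z up through its flat top. Tabs on its +y and -y sides: upright flat plates 22 mm wide, 37 mm tall; 60 mm over both outer faces at rest, 48 squeezed. A tooth under each tab reaches 6.5 mm below the rim, so the cap standing upright has its centre 25.5 mm above the floor.
- tab_a (a joint): How far the cap's +y tab is squeezed in: 0 at rest, 0.006 m fully in (spring, 8 N; grip with 15 to 25 N). With both in 4.5 mm or more the teeth pass the stops, anticlockwise only. Lugs inside hold the cap down until it is turned 40 degrees; it lifts freely from 45 to 125 degrees, 70 is a good turn. Then pull it 35 mm or more along the axis to clear the neck.
- tab_b (a joint): The same for the cap's -y tab.
- catch (a joint): Angle of the aluminium rocker catch, a straight seesaw bar 70 mm long, 14 wide, 6 thick: 0 rad = closed, its front nose over the rear edge of the cap's top; 0.9 rad = open. Sprung over its centre at 0.45 rad: it snaps to the nearer end and stays there; takes about 3 N on the paddle.
- catch_paddle (a point): Point on the upper face of the catch's paddle (rear part of the bar, 24 mm wide, 22 long), 6 mm from its rear end, 31 mm behind the pivot; moves with the catch. x runs along the bar from nose to paddle, z out of the upper face. Closed, it slopes up 25 degrees to the rear, 175 mm above the table; push it straight down: past centre after about 13 mm, at rest about 27 mm lower.
- dish_in (a point): Centre of the inner floor of the loose shallow glass dish: round, 130 mm across the rim, 22 mm high, walls 4 mm, floor 5 mm thick (this point 5 mm above the table), flat inside to about 50 mm from the centre.
- pegboard: Mini peg board stand, fixed, between tub and dish: foot 200 x 60 x 10 mm, board 190 mm along its own x, 10 thick in y, 165 high. Hooks, reading glasses (+y face) and a keycard holder (-y face) stand out to 33 mm from the mid-plane. Origin: centre of its underside. A wide gripper body lowered into the dish can hit it: keep its long side parallel to the board.
- mug: Speckled stoneware mug, 80 mm diameter, 92 mm high, handle on its +y side reaching 70 mm from the axis. Bystander, to be left where it stands. Origin at the centre of its underside.
- tin: Flat chrome tin 58 x 38 x 13 mm lying in front of the peg board. Bystander, to be left where it stands. Origin at the centre of its underside.
- candle: Candle in a glass, 72 mm diameter, 80 mm high. Bystander, to be left where it stands. Origin at the centre of its underside.
- plant: Succulent in a terracotta pot, 76 mm diameter, 65 mm high, leaves to 110 mm. Bystander, to be left where it stands. Origin at the centre of its underside.
- remote: Black remote control 150 x 42 x 17 mm (long along its x). Bystander, to be left where it stands. Origin at the centre of its underside.
- coasters: Stack of round cork coasters, 94 mm diameter, 24 mm high. Bystander, to be left where it stands. Origin at the centre of its underside.
Things that resemble listed ones, but are neither listed nor needed, are in the scene too. Leave any red look-alike of the part that bears dish_in alone. Of the things shaped like the part that bears cap_center, the grey one is meant.

How it is judged:
On the way, in this order (a step that is already met when the one before it is completed fails the run):
1. the catch is snapped over (open) while the cap is still locked on its neck (value of joint catch above 0.7 rad and distance between cap_center and cap_seat below 0.006 m and angle between the x axis of cap_center and the x axis of cap_seat, either way round below 0.2 rad), for 0.1 s.
2. the cap, still down on its neck, is turned at least 0.6 rad with both tabs squeezed in (angle between the x axis of cap_center and the x axis of cap_seat, either way round above 0.6 rad and value of joint each of tab_a, tab_b above 0.004 m and distance between cap_center and cap_seat below 0.008 m), for 0.05 s.
3. the cap is lifted off, clear of the neck (distance between cap_center and cap_seat above 0.05 m), for 0.1 s.
At the end, for the whole second after the job is handed in: The cap stands upright (within 0.15 rad), right way up, on the floor of the glass dish (its centre within 35 mm of the dish's centre, 18 to 32 mm above its floor), released with its tabs sprung out; the dish stands level (within 0.1 rad) and the catch is open (more than 0.7 rad) (horizontal distance between cap_center and dish_in below 0.035 m and z of cap_center in the frame of dish_in between 0.018 and 0.032 m and angle between cap_center's own z axis and vertical below 0.15 rad and value of joint each of tab_a, tab_b below 0.002 m and value of joint catch above 0.7 rad and angle between dish_in's own z axis and vertical below 0.1 rad); the robot touches nothing.
It fails at once if a bystander (mug, tin, candle, plant, remote control or coasters) is shifted by more than 20 mm (distance of any of mug, tin, candle, plant, remote, coasters from where it was at the start of the episode above 0.02 m).
It also fails if it takes over 62 s, if anything falls off the work surface, if the arm or the gripper's body presses on something with over 40 N, if the wrist force passes 120 N, or if a joint passes its speed limit or range.

## Working session

There is one attempt and no reset: what is moved stays moved. The work goes in short steps, each a Python script; the robot and the scene stay as the last script left them, time stands still between calls to the robot, and variables do not carry over. Pictures are saved under pics/ and viewed, about 8 in all and at most 12, crops included, and the job is handed in when it is done.

```bash
ls; mkdir -p pics; cat > h.py <<'E'
import numpy as np, cv2
from scipy.spatial.transform import Rotation as R
from cell import manip, viewer, order, nets
def cam(name, st=None):
    i=viewer.camera_info(name)
    if 'mount' in i:
        m=np.array(i['mount']); st=st or manip.state()
        T=np.eye(4);T[:3,:3]=R.from_quat(st['eef_rot']).as_matrix();T[:3,3]=st['position'];T=T@m
        return i,T
    T=np.eye(4);r=np.array(i['rotation']);T[:3,:3]=r if r.shape==(3,3) else R.from_quat(r).as_matrix();T[:3,3]=i['xyz'];return i,T
def cloud(name,depth,st=None):
    i,T=cam(name,st);h,w=depth.shape
    K=np.array([[i['fx'],0,i['cx']],[0,i['fy'],i['cy']],[0,0,1.]])
    v,u=np.mgrid[:h,:w].astype(float)
    p=cv2.undistortPoints(np.stack([u.ravel(),v.ravel()],1)[:,None],K,np.array([i['k1'],0,0,0,0.]))[:,0].reshape(h,w,2)
    c=np.stack([p[...,0]*depth,-p[...,1]*depth,-depth],-1)
    P=c@T[:3,:3].T+T[:3,3]; P[depth<=0]=np.nan
    return P
def proj(name,pts,st=None):
    i,T=cam(name,st);c=(np.atleast_2d(pts)-T[:3,3])@T[:3,:3]
    x=c[:,0]/-c[:,2];y=-c[:,1]/-c[:,2];k=1+i['k1']*(x*x+y*y)
    return np.stack([i['fx']*x*k+i['cx'],i['fy']*y*k+i['cy']],1)
def shoot(name,save=None):
    st=manip.state();im,d=viewer.capture(name)
    if save: cv2.imwrite('pics/'+save,im[...,::-1])
    return im,d,cloud(name,d,st),st
E
cat > a.py <<'E'
from h import *
out=[]
for n in ['scene','top']:
    im,d,P,st=shoot(n); np.savez('pics/%s.npz'%n,im=im,P=P)
    cv2.imwrite('pics/%s0.png'%n,im[...,::-1])
    print(n,viewer.camera_info(n))
    for q in ['stand','tub','cap_center','catch','dish_in','pegboard','mug','tin','candle','plant','remote','coasters']:
        for r in nets.silhouettes(n,q)[:3]:
            p=P[r['region']];p=p[~np.isnan(p[:,0])]
            if len(p): print(q,round(r['score'],2),np.round(r['pixel']),len(p),np.round(np.median(p,0),3),np.round(np.percentile(p,3,0),3),np.round(np.percentile(p,97,0),3))
print(viewer.camera_info('wrist'),manip.state())
E
python3 a.py
```

```text
pics
scene {'fx': 399.21371327351017, 'fy': 399.21371327351017, 'cx': 274.11491530482806, 'cy': 217.15419527902796, 'k1': -0.10375499468728709, 'xyz': array([1.14002543, 0.02030406, 0.99410254]), 'rotation': array([0.18443986, 0.20212859, 0.69896421, 0.66073823])}
stand 0.63 [246. 350.] 1825 [0.638 0.179 0.032] [0.542 0.143 0.008] [0.678 0.238 0.172]
stand 0.4 [205. 142.] 812 [ 0.531 -0.403  0.057] [ 0.492 -0.44   0.001] [ 0.56  -0.373  0.081]
stand 0.2 [216. 430.] 1118 [0.539 0.416 0.056] [0.504 0.374 0.005] [0.58  0.473 0.094]
tub 0.76 [239. 345.] 314 [0.629 0.171 0.079] [0.595 0.158 0.048] [0.645 0.201 0.101]
cap_center 0.63 [214. 353.] 321 [0.581 0.18  0.13 ] [0.494 0.162 0.001] [0.606 0.247 0.146]
cap_center 0.54 [292. 360.] 329 [0.751 0.21  0.024] [0.727 0.188 0.001] [0.771 0.233 0.041]
dish_in 0.91 [239. 227.] 1480 [ 0.609 -0.16   0.006] [ 0.556 -0.215  0.002] [ 0.671 -0.106  0.023]
dish_in 0.9 [264. 150.] 1615 [ 0.7   -0.354  0.007] [ 0.644 -0.408  0.003] [ 0.757 -0.298  0.024]
pegboard 0.72 [231. 278.] 1471 [ 0.615 -0.008  0.014] [ 0.504 -0.04   0.007] [0.683 0.016 0.167]
mu
[... 3072 characters left out ...]
00000e+00]])} {'time_s': 1.3, 'joint_positions': array([ 1.11550547,  0.42609538,  0.07389693,  1.60599038, -0.03411118,
        1.11077528, -0.06713772]), 'qvel': array([-0.00057188, -0.00124047, -0.0002294 ,  0.00096974, -0.00033246,
       -0.00096598,  0.00113256]), 'joint_efforts': array([ 1.04101950e-03, -9.35529685e+01,  3.66268516e+00, -4.54565263e+01,
       -4.92792448e-02,  1.33045085e-02,  9.51106108e-05]), 'position': array([ 0.20318912, -0.64366782,  0.20547403]), 'eef_rot': array([ 0.41805966,  0.57029162, -0.41802973,  0.57030232]), 'wrist_force': array([0.57284819, 0.40336176, 0.19261226]), 'torque': array([-0.02719178,  0.01898067,  0.00185877]), 'width': 1.000988856710349}
```

```bash
python3 -c "
import cv2
a=cv2.imread('pics/top0.png')
cv2.imwrite('pics/v1.png',cv2.resize(a[80:330,80:480],None,fx=2,fy=2,interpolation=cv2.INTER_CUBIC))"
```

```text
(no output)
```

View pics/v1.png

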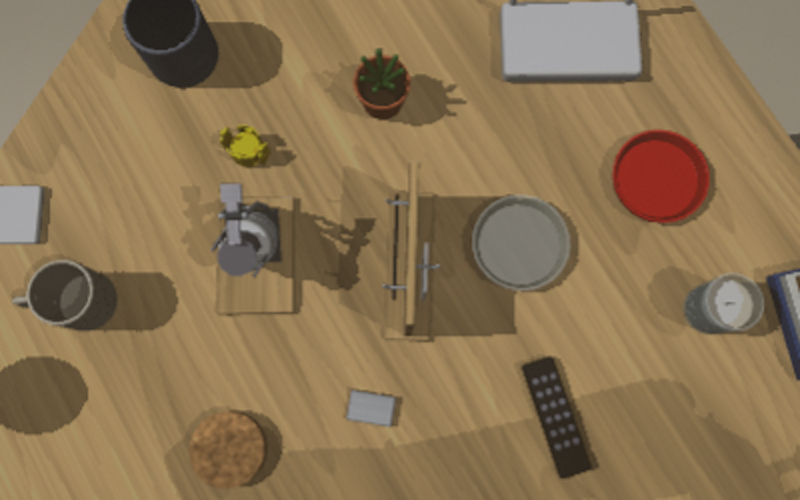

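The top view shows the grey cap on the leaning tub at about (245,245), with the catch bar at (232,200). The clear dish is at (522,242) and the red look-alike at (660,175). The yellow look-alike cap is at (245,147). Next I'll fit the stand yaw and the cap top.

```bash
cat > b.py <<'E'
from h import *
def circ(p):
    A=np.c_[2*p,np.ones(len(p))];s=np.linalg.lstsq(A,(p**2).sum(1),rcond=None)[0];return s[:2],np.sqrt(s[2]+s[0]**2+s[1]**2)
for n in ['scene','top']:
    z=np.load('pics/%s.npz'%n);P=z['P'].reshape(-1,3);P=P[~np.isnan(P[:,0])]
    def box(lo,hi): return P[((P>lo)&(P<hi)).all(1)]
    b=box([.48,.12,.0085],[.72,.27,.018]); print(n,'base',len(b),np.median(b[:,2]),cv2.minAreaRect(b[:,:2].astype(np.float32)))
    f=box([.44,-.06,.006],[.72,.06,.014]); print('foot',cv2.minAreaRect(f[:,:2].astype(np.float32)))
    f=box([.44,-.06,.155],[.72,.06,.18]); print('boardtop',cv2.minAreaRect(f[:,:2].astype(np.float32)),np.median(f[:,2]))
    d=box([.53,-.24,.019],[.70,-.08,.03]); print('dish rim',circ(d[:,:2]),len(d))
    # cap top: stand frame U,Y coordinates; height along axis
    a=np.array([-np.sin(np.radians(25)),0,np.cos(np.radians(25))])
    c=box([.53,.14,.105],[.63,.25,.165])
    h=c@a; H,e=np.histogram(h,bins=np.arange(-.14,-.06,.002)); print('hist',[(round(e[i],3),int(H[i])) for i in range(len(H)) if H[i]>3])
    k=box([.56,.14,.145],[.70,.25,.185]); print('catch',len(k),np.round(np.percentile(k,[2,50,98],axis=0),3).tolist())
E
python3 b.py
```

```text
scene base 779 0.013153667045044615 ((0.6028459072113037, 0.19126416742801666), (0.15707199275493622, 0.10159499198198318), 0.9178919792175293)
foot ((0.5887066125869751, 0.00585947185754776), (0.09428974986076355, 0.19933825731277466), 87.16331481933594)
boardtop ((0.5873906016349792, -0.011466233059763908), (0.010360043495893478, 0.18996895849704742), 87.5956039428711) 0.16522671350197332
dish rim (array([ 0.61466452, -0.15804296]), np.float64(0.0622407801725113)) 226
hist [(np.float64(-0.14), 7), (np.float64(-0.138), 12), (np.float64(-0.136), 11), (np.float64(-0.134), 9), (np.float64(-0.132), 10), (np.float64(-0.13), 17), (np.float64(-0.128), 14), (np.float64(-0.126), 13), (np.float64(-0.124), 20), (np.float64(-0.122), 97), (np.float64(-0.12), 33), (np.float64(-0.118), 7), (np.float64(-0.116), 18), (np.float64(-0.114), 27), (np.float64(-0.112), 5)]
catch 174 [[0.59, 0.175, 0.146], [0.624, 0.19, 0.166], [0.652, 0.209, 0.179]]
top base 1180 0.012948312211441548 ((0.6031590700149536, 0.19320246577262878), (0.15813954174518585, 0.1004122644662857), 0.6642404794692993)
foot ((0.6008992791175842, 0.00579800084233284), (0.09344402700662613, 0.22371485829353333), 87.63009643554688)
boardtop ((0.5872116088867188, -0.010696632787585258), (0.010049182921648026, 0.18831294775009155), 87.64669036865234) 0.1655136587466245
dish rim (array([ 0.61492168, -0.15727428]), np.float64(0.061698434002489824)) 291
hist [(np.float64(-0.136), 9), (np.float64(-0.134), 5), (np.float64(-0.132), 5), (np.float64(-0.128), 6), (np.float64(-0.126), 17), (np.float64(-0.124), 105), (np.float64(-0.122), 130), (np.float64(-0.12), 59), (np.float64(-0.118), 13), (np.float64(-0.116), 42), (np.float64(-0.114), 51), (np.float64(-0.112), 11)]
catch 278 [[0.591, 0.178, 0.148], [0.624, 0.193, 0.166], [0.653, 0.206, 0.178]]
```

```bash
cat >> h.py <<'E'
YAW=np.radians(0.8); LEAN=np.radians(25)
S=R.from_euler('z',YAW).as_matrix()
A=S@np.array([-np.sin(LEAN),0,np.cos(LEAN)]); U=S@np.array([np.cos(LEAN),0,np.sin(LEAN)]); Y=S@np.array([0,1.,0])
def ori(xd,zd):
    x=np.array(xd,float);x/=np.linalg.norm(x);z=np.array(zd,float);z-=x*(z@x);z/=np.linalg.norm(z)
    return R.from_matrix(np.c_[x,np.cross(z,x),z]).as_quat()
def jaw(deg,s=1):  # cap y direction after turning deg anticlockwise from seat
    t=np.radians(deg-35); return s*(-np.sin(t)*U+np.cos(t)*Y)
D=np.array([0,0,-1.])
E
cat > c.py <<'E'
from h import *
top=np.array([.575,.1925,.14])
st=manip.state();print(st['time_s'])
print('start axes',np.round(R.from_quat(st['eef_rot']).as_matrix(),2).tolist())
dish=np.array([.615,-.158,.03])
for s in (1,-1):
    for n,p,o in [('look',top+.11*A,ori(-A,jaw(0,s))),('push',[.648,.193,.17],ori(D,Y*s)),('pre',top+.06*A,ori(-A,jaw(0,s))),('gr',top-.025*A,ori(-A,jaw(0,s))),('turned',top-.025*A,ori(-A,jaw(70,s))),('lift',top+.05*A,ori(-A,jaw(70,s))),('dish',dish,ori(D,[-s,0.0,0])),('dish2',dish,ori(D,[s,0.0,0]))]:
        q=manip.ik(np.array(p),o);print(s,n,None if q is None else np.round(q,2))
E
python3 c.py
```

```text
1.3
start axes [[0.0, 0.95, 0.3], [0.0, 0.3, -0.95], [-1.0, 0.0, -0.0]]
1 look [ 0.23  0.05 -0.86  2.1   0.46  0.69  0.04]
1 push [ 0.25  0.63 -0.93  1.59  0.53  1.2   0.79]
1 pre [ 0.34  0.2  -1.01  2.12  0.71  0.67 -0.17]
1 gr [ 0.16  0.37 -0.83  2.12  0.99  0.61 -0.41]
1 turned [ 0.18  0.37 -0.85  2.12  1.    0.61  0.81]
1 lift [ 0.34  0.23 -1.02  2.12  0.76  0.67  1.01]
1 dish [-0.53  0.83  1.01  1.87 -0.87  0.96 -2.25]
1 dish2 [ 0.5   0.6  -0.47  1.81  0.36  0.82 -0.15]
-1 look None
-1 push [ 0.1   0.55 -0.69  1.6   0.37  1.13 -2.24]
-1 pre [-1.74  0.22  1.32  2.21 -0.05  0.48 -2.6 ]
-1 gr [-1.26  0.36  0.86  2.2  -0.24  0.31 -2.45]
-1 turned [ 0.06  0.34 -0.71  2.13  0.93  0.56 -2.29]
-1 lift [ 0.39  0.25 -1.08  2.12  0.79  0.69 -2.16]
-1 dish [ 0.5   0.6  -0.47  1.81  0.36  0.82 -0.15]
-1 dish2 [-0.53  0.83  1.01  1.87 -0.87  0.96 -2.25]
```

```bash
cat > d.py <<'E'
from h import *
p=manip.state()['position'];manip.move_straight(p+[0,0,.2],vel=.3)
top=np.array([.575,.1925,.14])
manip.movep(top+[-.08,0,.28],ori(D,Y))
manip.movep(top+.11*A,ori(-A,jaw(0)))
manip.pause(.2)
im,d,P,st=shoot('wrist','look.png');np.savez('pics/look.npz',im=im,P=P,d=d)
c=nets.silhouettes('wrist','cap_center')+nets.silhouettes('wrist','catch')
for r in c: q=P[r['region']];print(round(r['score'],2),r['pixel'],np.round(np.nanmedian(q,0),3))
print(st['time_s'],np.round(st['position'],4),np.round(st['joint_positions'],2))
E
python3 d.py
```

```text
0.83 [239.0, 323.7] [0.751 0.212 0.023]
0.67 [206.5, 267.2] [0.575 0.192 0.132]
0.19 [194.2, 246.9] [0.576 0.175 0.088]
0.58 [259.3, 304.0] [0.622 0.191 0.165]
6.3833 [0.5292 0.1921 0.2404] [ 0.54  0.1  -1.19  2.09  0.54  0.71 -0.01]
```

View pics/look.png

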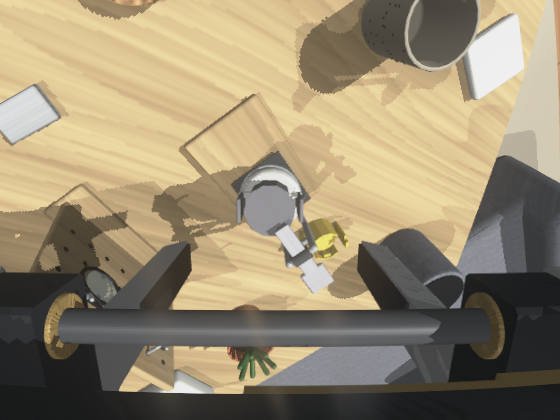

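The wrist view shows the cap top as a disc at (268,207), with the tabs left and right of it along the jaw direction as expected. The catch bar runs from (280,230) to (318,283). Next I'll fit the cap axis and the paddle.

```bash
cat > e.py <<'E'
from h import *
z=np.load('pics/look.npz');P=z['P'];im=z['im'].astype(float)
B=np.c_[U,Y,A]
sel=(P[...,0]>.53)&(P[...,0]<.68)&(P[...,1]>.14)&(P[...,1]<.25)&(P[...,2]>.1)&(P[...,2]<.2)
q=P[sel]@B
H,e=np.histogram(q[:,2],np.arange(-.16,-.08,.002));print([(round(e[i]*1e3),int(H[i])) for i in range(len(H)) if H[i]>20])
h0=np.median(q[(q[:,2]>-.126)&(q[:,2]<-.117),2]);print('top h',h0)
t=q[abs(q[:,2]-h0)<.003]
# plane normal check
w=P[sel][abs(q[:,2]-h0)<.003];_,_,V=np.linalg.svd(w-w.mean(0));print('normal',V[2],'A',A)
print('extent U,Y',np.percentile(t[:,:2],[0,1,50,99,100],axis=0).round(4).tolist(),len(t))
# in cap frame: along jaw(0) and perpendicular
th=np.radians(-35)
yc=t[:,0]*-np.sin(th)+t[:,1]*np.cos(th);xc=t[:,0]*np.cos(th)+t[:,1]*np.sin(th)
for n,v in(('y',yc),('x',xc)): 
    hh,ee=np.histogram(v,np.arange(v.min(),v.max()+.002,.002));print(n,round(v.min(),4),hh.tolist())
hull=cv2.convexHull(t[:,:2].astype(np.float32))
print('minEnc',cv2.minEnclosingCircle(hull))
# disc RANSAC-free: best centre maximising points inside r=.0232 minus outside within annulus
best=max(((np.hypot(t[:,0]-u,t[:,1]-v)<.0228).sum()-2*((abs(np.hypot(t[:,0]-u,t[:,1]-v)-.026)<.003).sum()),u,v) for u in np.arange(.555,.62,.0005) for v in np.arange(.17,.2,.0005));print(best)
for u,v in [best[1:]]: print('centre top world',B@[u,v,h0])
k=P[(P[...,0]>.59)&(P[...,0]<.68)&(P[...,1]>.17)&(P[...,1]<.22)&(P[...,2]>.152)&(P[...,2]<.19)]
print('catch',np.percentile(k,[0,2,50,98,100],axis=0).round(4).tolist())
r=k[k[:,0]>.637];print('paddle',r.mean(0),r.min(0),r.max(0))
E
python3 e.py
```

```text
[(-154, 26), (-152, 34), (-150, 25), (-148, 35), (-146, 25), (-144, 23), (-142, 28), (-140, 39), (-138, 24), (-136, 22), (-134, 38), (-132, 35), (-130, 39), (-128, 31), (-126, 315), (-124, 1746), (-122, 95), (-120, 43), (-118, 381), (-116, 961), (-114, 164)]
top h -0.12316170143522572
normal [-0.42422459 -0.0058432   0.90553816] A [-0.42257707 -0.00590067  0.90630779]
extent U,Y [[0.5559, 0.1517], [0.559, 0.1555], [0.5806, 0.1826], [0.6284, 0.2086], [0.6456, 0.2123]] 2157
y 0.4529 [56, 39, 0, 5, 35, 68, 82, 81, 83, 110, 119, 100, 99, 113, 139, 100, 100, 96, 130, 80, 75, 76, 96, 67, 54, 34, 5, 0, 48, 48, 0, 1, 0, 6, 8, 3, 1]
x 0.3488 [42, 52, 89, 86, 81, 86, 130, 133, 118, 117, 122, 134, 131, 129, 113, 113, 111, 94, 63, 68, 46, 35, 31, 0, 0, 0, 10, 6, 1, 0, 0, 1, 0, 0, 12, 3]
minEnc ((0.6007453799247742, 0.1765459179878235), 0.046577662229537964)
(np.int64(1659), np.float64(0.5809999999999972), np.float64(0.18200000000000002))
centre top world [0.57601769 0.19006099 0.1339188 ]
catch [[0.5937, 0.1739, 0.152], [0.5978, 0.1776, 0.1527], [0.6237, 0.1913, 0.1655], [0.65, 0.2046, 0.1768], [0.6526, 0.2075, 0.1778]]
paddle [0.64415488 0.1918015  0.17393082] [0.63702929 0.17927908 0.16681586] [0.65261535 0.20368297 0.17781236]
```

```bash
cat > f.py <<'E'
from h import *
manip.clamp()
o=ori(D,Y);x,y=.649,.1915
manip.movep([x,y,.225],o)
manip.move_straight([x,y,.182],vel=.12)
for z in (.172,.166,.160,.155):
    manip.move_straight([x,y,z],vel=.05);s=manip.state();print(z,np.round(s['position'],4),np.round(s['wrist_force'],1))
manip.move_straight([x,y,.23],vel=.15)
im,d,P,st=shoot('wrist','push.png')
B=P[(abs(P[...,1]-.1915)<.014)&(P[...,0]>.58)&(P[...,0]<.67)&(P[...,2]>.135)&(P[...,2]<.2)]
for lo in np.arange(.58,.67,.01):
    b=B[(B[:,0]>=lo)&(B[:,0]<lo+.01)]; print(round(lo,3),len(b),b[:,2].round(3).max() if len(b) else None, np.median(b[:,2]).round(3) if len(b) else None)
print(st['time_s'],st['width'],np.round(st['joint_positions'],2))
E
python3 f.py
```

```text
0.172 [0.6491 0.1916 0.1721] [1.2 0.1 2.1]
0.166 [0.6486 0.1914 0.1655] [-0.1 -0.5  0.9]
0.16 [0.6487 0.1914 0.1595] [-0.1 -0.5  0.4]
0.155 [0.6488 0.1914 0.1546] [-0.   0.1  0.9]
0.58 475 0.174 0.139
0.59 432 0.178 0.175
0.6 270 0.175 0.171
0.61 366 0.169 0.166
0.62 374 0.167 0.162
0.63 351 0.159 0.155
0.64 337 0.154 0.151
0.65 114 0.149 0.147
0.66 0 None None
0.67 0 None None
11.1167 0.00803282231748551 [ 0.34  0.65 -1.12  1.53  0.59  1.34  0.76]
```

View pics/push.png

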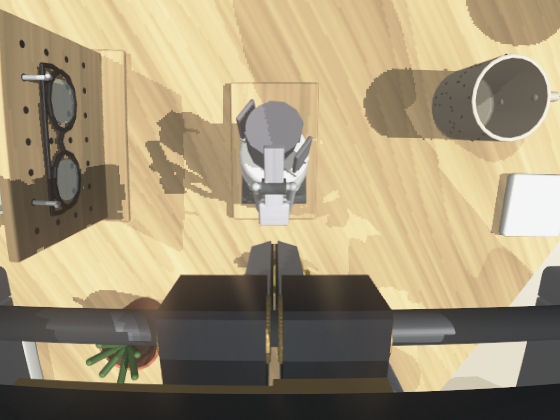

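Catch open: its upper face now drops from z=0.178 at the nose to 0.147 at the paddle, and the bar's nose is off the cap at (272,150). The tabs at (245,112) and (300,150) point the way I modelled. Grasping next.

```bash
cat > g.py <<'E'
from h import *
B=np.c_[U,Y,A];top=B@[.5812,.1822,-.1225];print('top',top)
manip.ungrasp()
o=ori(-A,jaw(0))
manip.movep(top+.12*A,o)
manip.move_straight(top+.02*A,vel=.15)
manip.move_straight(top-.0245*A,vel=.06)
manip.pause(.2);f0=manip.state()['wrist_force']
manip.clamp();manip.pause(.2)
s=manip.state();f=s['wrist_force']-f0
print('t',s['time_s'],'width mm',s['width']*94,'f x,jaw,axis',np.round([f@np.cross(jaw(0),A),f@jaw(0),f@A],2),'mom',np.round(s['torque'],2))
e=B.T@(s['position']-(top-.0245*A));print('pos err',e.round(4),np.round(s['joint_positions'],2))
E
python3 g.py
```

```text
top [0.57591652 0.1902596  0.13460303]
t 16.425 width mm 46.23437913169922 f x,jaw,axis [ 0.34 -2.77  9.41] mom [-0.32  0.59 -0.13]
pos err [0.     0.0001 0.0002] [ 0.25  0.41 -0.94  2.13  1.07  0.65 -0.46]
```

```bash
cat > t.py <<'E'
from h import *
B=np.c_[U,Y,A];top=B@[.5812,.1822,-.1225];g=top-.0245*A
for a in range(10,71,10):
    manip.movep(g,ori(-A,jaw(a)))
    s=manip.state();f=s['wrist_force'];j=jaw(a)
    print(a,round(s['time_s'],2),'w',round(s['width']*94,2),'f x,jaw,axis',np.round([f@np.cross(j,A),f@j,f@A],1),'M',round(s['torque']@A,2),(s['position']-g).round(4))
    if abs(s['torque']@A)>3 or np.linalg.norm(f)>60: break
E
python3 t.py
```

```text
10 16.72 w 46.67 f x,jaw,axis [-0.6 -0.3  7.4] M 0.04 [0.0001 0.0003 0.0003]
20 17.01 w 46.68 f x,jaw,axis [ 0.  -0.2  8.5] M 0.05 [0.0001 0.0003 0.0003]
30 17.3 w 46.45 f x,jaw,axis [ 0.2 -0.6  8.5] M 0.09 [0.0001 0.0003 0.0003]
40 17.59 w 46.51 f x,jaw,axis [-0.4 -1.   8.2] M 0.05 [0.0001 0.0003 0.0003]
50 17.88 w 46.97 f x,jaw,axis [-0.9 -1.   8.6] M 0.05 [0.0001 0.0003 0.0003]
60 18.18 w 46.54 f x,jaw,axis [-0.3  0.4  9. ] M -0.01 [0.0001 0.0003 0.0003]
70 18.47 w 46.65 f x,jaw,axis [-0.7  0.   9. ] M 0.01 [0.0001 0.0002 0.0003]
```

```bash
cat > l.py <<'E'
from h import *
B=np.c_[U,Y,A];top=B@[.5812,.1822,-.1225];g=top-.0245*A
shoot('wrist','turned.png')
manip.pause(.1)
for h in (.01,.04,.09):
    manip.move_straight(g+h*A,vel=.08);s=manip.state();print(h,round(s['time_s'],2),'w',round(s['width']*94,2),np.round(s['wrist_force'],1))
manip.move_straight(g+.12*A+np.array([0,0,.08]),vel=.15)
shoot('wrist','lifted.png')
a=cv2.imread('pics/turned.png')[130:330,140:420];b=cv2.imread('pics/lifted.png')[130:330,140:420]
cv2.imwrite('pics/v4.png',np.hstack([cv2.resize(a,None,fx=1.4,fy=1.4),cv2.resize(b,None,fx=1.4,fy=1.4)]))
s=manip.state();print(s['time_s'],np.round(s['joint_positions'],2))
E
python3 l.py
```

```text
0.01 18.89 w 46.54 [-1.2 -0.3  4.2]
0.04 19.42 w 46.71 [-0.4  0.6 -0.6]
0.09 20.19 w 46.1 [ 0.3  0.4 -0.4]
21.1083 [ 0.63  0.   -1.2   2.    0.32  0.79  1.44]
```

View pics/v4.png

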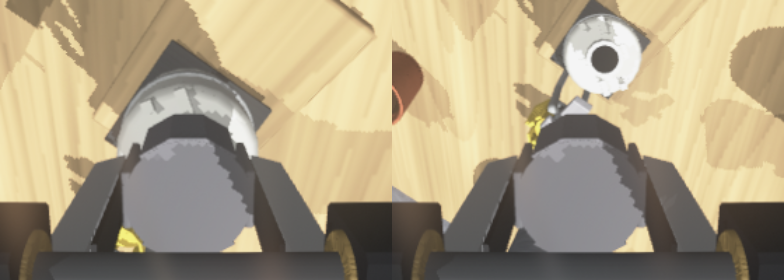

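Left crop: the cap is turned in the jaws. Right crop: the cap is held clear of the open neck at (603,58). Now to the dish, with the jaws parallel to the board and a force-checked descent.

```bash
cat > p.py <<'E'
from h import *
b=np.radians(-2.4);o=ori(D,[np.cos(b),np.sin(b),0]);c=np.array([.6148,-.1577])
manip.movep([.55,.03,.36],o)
manip.movep([*c,.30],o)
print(np.round(manip.state()['joint_positions'],2),manip.state()['time_s'])
manip.move_straight([*c,.06],vel=.15)
manip.move_straight([*c,.034],vel=.06);manip.pause(.2)
f0=manip.state()['wrist_force']
for z in np.arange(.032,.0225,-.001):
    manip.move_straight([*c,z],vel=.02);s=manip.state();f=s['wrist_force']-f0
    print(round(z,4),np.round(s['position'][2],4),f.round(1))
    if f[2]>2.5: break
print(s['time_s'],s['width']*94)
E
python3 p.py
```

```text
[ 0.81  0.42 -0.9   1.54  0.34  1.34 -0.17] 23.625
0.032 0.032 [ 0.5  0.5 -1.8]
0.031 0.0309 [ 0.8  0.7 -1.2]
0.03 0.0299 [ 0.8  1.3 -1.3]
0.029 0.0289 [-0.1  0.4 -0.8]
0.028 0.0279 [-0.2 -0.1 -1.4]
0.027 0.0269 [-0.4  0.8 -1. ]
0.026 0.0259 [ 0.2  0.3 -1.4]
0.025 0.0256 [-4.2  0.2  9.7]
28.1583 46.29450447038294
```

```bash
cat > r.py <<'E'
from h import *
p=manip.state()['position']
manip.ungrasp();s=manip.state();print('w',s['width'],s['wrist_force'].round(1))
manip.move_straight(p+[0,0,.06],vel=.06)
manip.move_straight(p+[0,0,.25],vel=.2)
manip.pause(.2)
im,d,P,st=shoot('wrist','placed.png')
c=np.array([.6148,-.1577])
for r in nets.silhouettes('wrist','cap_center'):
    q=P[r['region']];q=q[~np.isnan(q[:,0])];print(round(r['score'],2),r['pixel'],len(q),np.median(q,0).round(4))
k=P[(np.hypot(P[...,0]-c[0],P[...,1]-c[1])<.045)&(P[...,2]>.035)&(P[...,2]<.07)]
w=k[abs(k[:,2]-np.median(k[:,2]))<.004];_,_,V=np.linalg.svd(w-w.mean(0));print('cap top',w.mean(0).round(4),w.min(0).round(3),w.max(0).round(3),'normal',V[2].round(3))
d=P[(abs(P[...,2]-.0225)<.003)&(abs(np.hypot(P[...,0]-c[0],P[...,1]-c[1])-.063)<.01)]
print('rim',np.median(d[:,:2],0),d.min(0).round(3),d.max(0).round(3))
print(st['time_s'])
im2,d2,P2,_=shoot('top','topend.png')
k=P2[(abs(P2[...,1]-.192)<.008)&(P2[...,0]>.57)&(P2[...,0]<.67)&(P2[...,2]>.135)&(P2[...,2]<.2)];print('catch slope',np.polyfit(k[:,0],k[:,2],1))
E
python3 r.py
```

```text
w 0.999992271638369 [-0.3  0.3 -0.5]
0.98 [189.2, 271.7] 1553 [ 0.6146 -0.1563  0.0497]
cap top [ 0.6152 -0.157   0.05  ] [ 0.585 -0.18   0.046] [ 0.645 -0.134  0.053] normal [-0.004  0.001 -1.   ]
rim [ 0.61477005 -0.15708263] [ 0.551 -0.224  0.02 ] [ 0.678 -0.096  0.024]
31.4917
catch slope [-0.47363039  0.45742626]
```

View pics/placed.png

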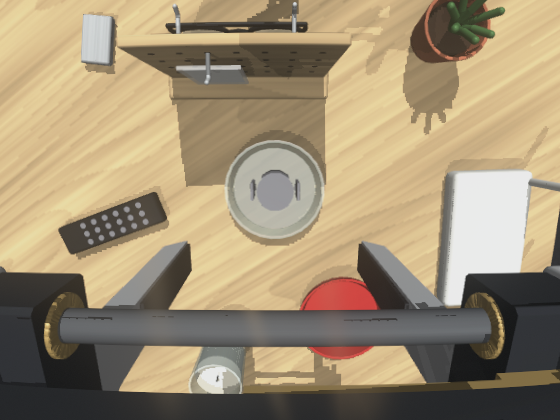

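View pics/topend.png

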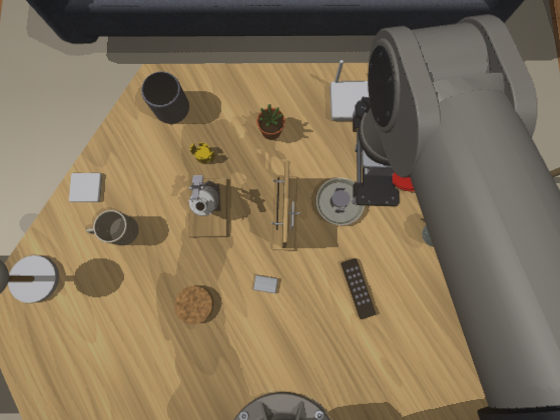

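The cap stands upright in the centre of the glass dish at (275,190) in the wrist view, with both tabs sprung out. In the top view the neck is open at (200,205) and the catch is still open. The bystanders are where they were. I'm handing the job in.

```bash
python3 -c "
from cell import order,manip
print(manip.state()['time_s']);order.sign_off()"
```

```text
31.6417
the job is handed in; nothing more can be done
```

The vitamin tub is open: the grey cap stands upright in the glass dish, and I handed the job in at 31.6 s of the 62 s allowed. The hand-in reports no verdict.

- **Catch:** I pushed the paddle down until it snapped over. At the end its bar still sloped down to the rear at about 25° (it sloped up 25° when closed), so it is open at about 0.88 rad.
- **Cap removal:** I squeezed both tabs, turned the cap 70° anticlockwise and lifted it along the tub's axis. The pictures show it held in the jaws, clear of the open neck.
- **Placing:** The cap's top is level to within about 0.3°, at z = 0.050 m. That matches standing on the dish floor, and it is within 1 mm of the dish centre. The tabs measure about 60 mm across, so they are sprung out, and the gripper is open and well clear.
- **Bystanders:** In the last pictures, those I could see look unmoved, judged by eye. The candle was partly hidden by the arm in the top view but stood in place in the wrist view.

Two readings did not match what I expected, and neither had any effect I could see:
- The grip width read 46.3 mm against the expected 48 mm.
- There was a steady push of about 9 N along the tub's axis while I held the cap on the neck. It disappeared when I lifted the cap.

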